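Pack and wedge the louvred panel in its fitting cradle

TASK

Close the gap between the white louvred panel and the wooden cheek of the cradle: stand blue packers upright on the base against the panel, one after another, until what is left is narrow enough for the orange wedge, then push the wedge down between the last packer and the cheek until you feel it jam before its tip reaches the base. Finish while still gripping the wedge and pushing it down firmly, so that the whole stack stays squeezed; packers you do not need stay in the rack, and the screwdriver, hinge, jar and cup are left where they are.

Things in the scene. Friction and masses are not known exactly. Their poses are not given: they have to be found in the camera images.
- cradle: plywood base of the fitting cradle, 180 x 190 x 15 mm, fixed to the counter; origin at the centre of its underside, z up. x runs straight across the gap from the wooden cheek (-x) to the white panel (+x), y along the gap, whose middle is y = 0. Its top is the floor of the gap, 15 mm above the counter. The cheek's inner face lies at x = -45 mm
- cheek: wooden cheek, fixed on the base, same axes as the cradle: 25 x 150 x 64 mm, its top 79 mm above the counter. Origin at the centre of its underside (15 mm above the counter); its flat upright inner face, towards the panel, lies at x = +12.5 mm
- panel: white louvred panel, 24 x 200 x 64 mm, clamped immovably on the base, parallel to the cheek, top 79 mm above the counter. Origin at the bottom edge (15 mm above the counter) and mid-length of its upright inner face, which lies at x = 0; the cheek is at -x. The gap between the inner faces varies, 28 to 64 mm: panel origin minus cheek origin along x, less 12.5 mm
- rack: grey plastic rack, 140 x 70 x 28 mm, fixed; origin at the centre of its underside. Its three slots, in a row along its x at -42, 0 and 42 mm, are 20 mm deep (packer feet 8 mm above the counter) with about 0.5 mm play all round; the packers stand with the rack's axes
- packer0: one of three identical blue plastic packers, standing in the rack: a block 16 mm thick (x), 36 mm wide (y), 64 mm tall, with an upright grip tab 6 mm thick, 36 mm wide and 36 mm tall in the middle of its top (100 mm in all), about 45 g; origin at the centre of its foot, z up. Standing in the gap, the block is level with the tops of cheek and panel
- packer1: one of three identical blue plastic packers, standing in the rack: a block 16 mm thick (x), 36 mm wide (y), 64 mm tall, with an upright grip tab 6 mm thick, 36 mm wide and 36 mm tall in the middle of its top (100 mm in all), about 45 g; origin at the centre of its foot, z up. Standing in the gap, the block is level with the tops of cheek and panel
- packer2: one of three identical blue plastic packers, standing in the rack: a block 16 mm thick (x), 36 mm wide (y), 64 mm tall, with an upright grip tab 6 mm thick, 36 mm wide and 36 mm tall in the middle of its top (100 mm in all), about 45 g; origin at the centre of its foot, z up. Standing in the gap, the block is level with the tops of cheek and panel
- wedge_stand: dark wooden stand for the wedge, 80 x 80 x 32 mm, fixed, one slot 24 mm deep; origin at the centre of its underside, same axes as the wedge, whose tip rests 8 mm above the counter; the wedge may lean up to 3 degrees. The wedge jams where the upper edge of the gap meets its slope and fills a rest of the gap of about 9 to 26 mm; friction keeps it in
- wedge: orange plastic wedge, tip down in its stand, 46 mm wide (y), 102 mm tall (z), about 90 g. Flat upright back at x = +13.5 mm; the front (-x) slopes: 5 mm thick at the tip (x = 8.5 to 13.5), evenly growing to 27 mm at z = 63 mm; from there to the top a block, x = -13.5 to 13.5, to grip it by its 46 mm width. Origin at tip level under the middle of that block
- screwdriver: bystander, leave alone: screwdriver lying on the counter, about 200 mm long
- hinge: bystander, leave alone: flat brass butt hinge, 66 x 75 x 8 mm, lying on the counter; origin in the middle of its underside
- dosing_cup: bystander, leave alone: small open blue cup, 64 mm across, 55 mm tall; origin in the middle of its underside
- screw_jar: bystander, leave alone: glass jar with red lid, 60 mm across, 70 mm tall; origin in the middle of its underside

How it is judged:
By the outcome, as a careful person would: the job done as asked, in the order asked, and still so for the second after the job is handed in, while the arm keeps its last pose, push and grip.
It also fails if it takes over 72 s, if anything falls off the work surface, if the arm or the gripper's body presses on something with over 40 N, if the wrist force passes 120 N, or if a joint passes its speed limit or range.

ROBOT

A 7-joint arm with a two-finger parallel gripper is mounted at the origin on the work surface. World frame = base frame: x ahead of the robot, y to its left, z up, the work surface at z = 0. Lengths are in mm, angles in rad, forces in N, time in s.
With the tool pointing down it reaches from about 400 to 875 mm from the base axis. Payload 4.4 kg.
Tool frame: the origin (TCP) lies midway between the tips of the shut fingers; the grasp point (between the pads) lies 19 mm behind it (ctrl.grip_point_offset is the distance from the TCP to the grasp point, in mm); z points along the fingers, y is the line along which they close (so a half turn about z gives the same grasp; the last joint's range is limited). The gripper opens to 85 mm and grips with 20 to 120 N. Pads are 22 mm wide; open, the fingers measure 114 mm over their backs; the gripper's body (76 mm by 85 mm) begins 54 mm behind the grasp point. The pads swing forward as they close: fully open they stand 13 mm farther back than shut.
Start: joints at [1.188, 0.628, 0.038, 1.517, -0.027, 0.996, -0.02], TCP at [202.521, -617.659, 231.313] pointing down, gripper open.
Joint ranges: [-3.06, 3.06], [-0.37, 2.12], [-1.25, 1.32], [0.18, 2.47], [-1.1, 4.24], [0.23, 1.98], [-2.94, 2.94]. Speed limits (rad/s): [2.57, 2.57, 3.14, 3.14, 3.14, 3.14, 3.14].

INTERFACE

Orientations are given as [roll, pitch, yaw] about the fixed x, y, z axes, in that order (R = Rz(yaw) Ry(pitch) Rx(roll)).
In Python, from cell import ctrl, camrig, read_state gives the robot as it stands (ctrl), with the cameras (camrig) and the readings as plain functions.
- The arm moves only by the tool step_hand, called after ">>>" as a command line: name --argument value ..., lists and objects as JSON in quotes. Schema: {"type":"object","properties":{"offsets":{"type":"object","properties":{"segments":{"type":"array","items":{"type":"array","items":{"type":"number"},"minItems":7,"maxItems":7},"minItems":1,"maxItems":12}},"additionalProperties":false,"required":["segments"]},"only":{"type":"string"},"quiet":{"type":"boolean"},"lines":{"type":"string"}},"required":["offsets"],"additionalProperties":false}. offsets is an object whose key "segments" holds a list of rows, 1 to 12 of them, each of 7 numbers: dx, dy, dz in shares of the most that a row can go, 1 being 50 mm, then a rotation vector rx, ry, rz in a scale on which 1.0 is 2 pi rad, then the finger opening in mm; each row shifts and turns the commanded pose from where the row before left it, along the tool's axes as they then stand; what a row does not reach is not made up. A row lasts 1/10 s, in which the tool goes at most 50 mm and 0.15 rad, less where a joint would pass 70% of its speed; a pose out of reach is approached as far as the arm can. The fingers move at their own pace and stop on an object; the grip force is fixed at half the most. Time passes only in rows, so rows that do not move let the fingers close. The tool returns the time, the measured TCP pose, the force, the opening and the grip force at its end. only (a regular expression) keeps the lines of the reply that match it, lines (a string "A,B") keeps lines A to B, and quiet returns only ok. Shift and turn numbers lie between -1 and 1, and a call with a number outside is refused. Input that does not fit is refused with a message, and nothing moves.
- read_state(): the state, without advancing time (a new reading comes with each control period).
- camrig.get_image(name): name is "scene" or "top" or "wrist"; returns the picture (400x640x3 uint8, blue, green, red); there is no depth.
- camrig.calibration(name): a dict with "fx", "fy", "cx", "cy" (pixels), "k1" (the pictures are not rectified: a ray, as slopes to the right and down, at radius r is drawn at 1 + k1 r^2 times it, then the intrinsics apply), "rvec" (rotation vector, rad) and "tvec" (3), from world to camera coordinates, as OpenCV has them; the wrist camera has in their place "hand_eye" (4x4, takes a point from camera to tool coordinates, whose origin is the TCP and whose axes are the flange's). Camera axes: x right, y down, z forward; pixel columns grow to the right and rows downward; lengths in mm; the calibration is good to about 2 mm. A picture is of the moment at which its call begins: read the wrist's pose just before it. calibration takes no time and is no camera call.
- ctrl.finish_job(): hands the job in; it is judged then, once.
The state is a dict: "clock": time; "qpos": joint angles; "qd": joint speeds; "tau": joint torques, N m; "eef_pos": TCP position; "tool_rot": TCP orientation; "force": force on the tool from outside, world axes, zero at the start; "torque": the same for the moment, N m; "width": finger opening in mm; "gripper_force": force on a finger pad.
Only numpy, scipy, OpenCV 4.12 (cv2) and the standard library are available. Lean on these libraries where they do the work, as an engineer would, in place of code of your own. Each camera call takes 0.05 s, during which the arm holds its last target. There are 200 camera calls.

## Working session

There is one attempt and no reset: what is moved stays moved. The work goes in short steps, Python scripts to look and compute and a tool call to move; the robot and the scene stay as the last step left them, time stands still between calls to the robot, and variables do not carry over. Pictures are saved under pics/ and viewed, at most 10 in all, crops included, and the job is handed in when it is done.

```bash
ls; mkdir -p pics
```

Run:
```python
from cell import ctrl, camrig, read_state
import cv2,json
for n in("scene","top"):
    im=camrig.get_image(n);cv2.imwrite(f"pics/{n}0.png",im)
    print(n,camrig.calibration(n))
print(camrig.calibration("wrist"));s=read_state();print(s);print(ctrl.grip_point_offset)
```

```text
cell.py
pics
scene {'fx': 466.1595286330163, 'fy': 466.1595286330163, 'cx': 317.15916477475986, 'cy': 205.83387331742634, 'k1': 0.002008033727757951, 'rvec': array([ 2.07197138,  0.94206617, -0.43345964]), 'tvec': array([-328.38634744, -214.60164864, 1463.75213499])}
top {'fx': 423.0338314594736, 'fy': 423.0338314594736, 'cx': 325.35208060775153, 'cy': 202.28212967659232, 'k1': 0.015947198833583445, 'rvec': array([ 2.21516703, -2.17541463,  0.09741623]), 'tvec': array([ -30.51157956,  515.86492164, 1052.37013639])}
{'fx': 333.84010029789, 'fy': 333.84010029789, 'cx': 317.4227100223997, 'cy': 205.58559052153677, 'k1': 0.0004992045329631078, 'hand_eye': array([[-8.52851420e-04, -9.63410207e-01, -2.68029935e-01,
         6.80601733e+01],
       [ 9.99999018e-01, -5.23572380e-04, -1.29998766e-03,
         4.70094170e-01],
       [ 1.11208831e-03, -2.68030780e-01,  9.63409707e-01,
        -1.42381604e+02],
       [ 0.00000000e+00,  0.00000000e+00,  0.00000000e+00,
         1.00000000e+00]])}
{'clock': 0.1, 'qpos': array([ 1.18820383,  0.62923957,  0.03845124,  1.51827535, -0.02699623,
        0.9963079 , -0.02000075]), 'qd': array([-1.30213054e-03, -1.59323027e-03, -4.30310209e-05, -3.60314770e-03,
        6.20425449e-04, -2.19333911e-03, -1.45746976e-04]), 'tau': array([ 2.95065649e-03, -5.64541090e+01,  1.23034056e+00, -1.93977034e+01,
        1.12188325e-02,  5.35233936e-03, -3.03265274e-06]), 'eef_pos': array([ 202.33618785, -617.1102033 ,  230.48793208]), 'tool_rot': array([-3.13988076e+00,  2.37341459e-05,  3.16788409e-01]), 'force': array([-1.00680852, -0.50933746, -0.43345793]), 'torque': array([-0.0144433 , -0.01523698,  0.04402979]), 'gripper_force': 0.0, 'width': 85.12931279591763}
18.700000000000003
```

View pics/scene0.png

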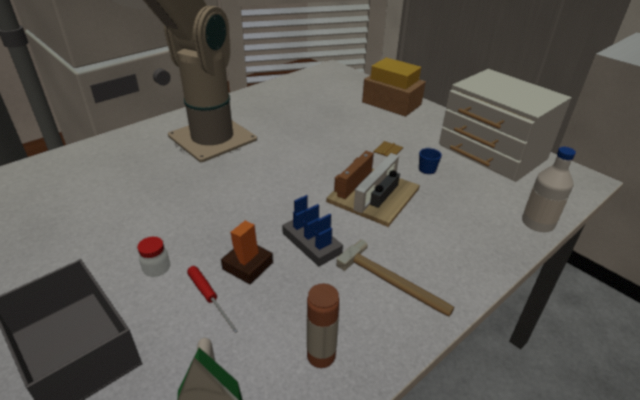

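View pics/top0.png

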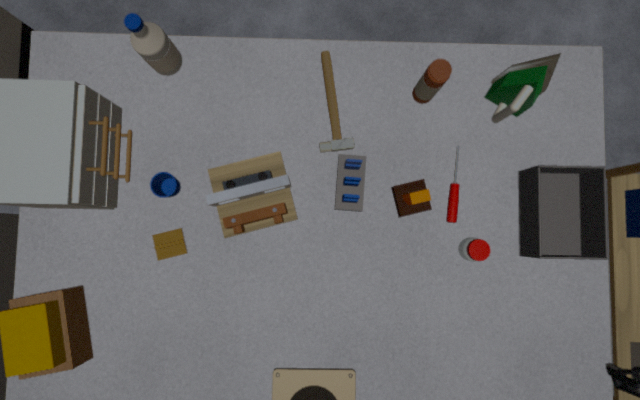

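The scene view shows the robot at the top, with the cradle at (375,190), the rack at (312,238) and the wedge at (245,250). In the top view the cradle is at (252,195), with the white panel at (248,190) and the cheek at (255,217). The rack is at (350,183), with tabs at (353,163), (351,181) and (350,199), and the wedge is at (420,197).

Create h.py:
```python
import numpy as np,cv2
from scipy.spatial.transform import Rotation as R
from cell import ctrl, camrig, read_state
def cam(n,s=None):
    c=camrig.calibration(n);K=(c["fx"],c["fy"],c["cx"],c["cy"],c["k1"])
    if n=="wrist":
        s=s or read_state();H=np.array(c["hand_eye"])
        Rt=R.from_euler("xyz",s["tool_rot"]).as_matrix()
        return K,Rt@H[:3,:3],Rt@H[:3,3]+s["eef_pos"]
    Rc=R.from_rotvec(c["rvec"]).as_matrix().T
    return K,Rc,-Rc@c["tvec"]
def ray(C,px):
    (fx,fy,cx,cy,k),Rc,o=C
    d=np.array([(px[0]-cx)/fx,(px[1]-cy)/fy]);u=d.copy()
    for _ in range(10):u=d/(1+k*(u@u))
    v=Rc@np.array([*u,1]);return o,v/np.linalg.norm(v)
def onz(C,px,z):
    o,v=ray(C,px);return o+v*(z-o[2])/v[2]
def tri(C1,p1,C2,p2):
    o1,a=ray(C1,p1);o2,b=ray(C2,p2)
    t=np.linalg.lstsq(np.stack([a,-b],1),o2-o1,rcond=None)[0]
    return (o1+a*t[0]+o2+b*t[1])/2,np.linalg.norm(o1+a*t[0]-o2-b*t[1])
def snap(n,f):
    s=read_state();im=camrig.get_image(n);cv2.imwrite(f"pics/{f}.png",im)
    np.save(f"pics/{f}.npy",np.r_[s["eef_pos"],s["tool_rot"]]);return im
def saved(f):
    v=np.load(f"pics/{f}.npy");return cv2.imread(f"pics/{f}.png"),cam("wrist",dict(eef_pos=v[:3],tool_rot=v[3:]))
```

Run:
```python
from h import *
C=cam("top")
for n,p,z in[("cheek ctr",(255,217),79),("panel",(248,190),79),("t0",(353,163),108),("t1",(351,181),108),("t2",(350,199),108),("rack",(350,183),28),("wedge",(420,197),110),("base c",(315,385),50)]:print(n,onz(C,p,z).round())
print(cam("wrist")[2])
```

```text
cheek ctr [474. 146.  79.]
panel [538. 165.  79.]
t0 [603. -82. 108.]
t1 [561. -78. 108.]
t2 [519. -77. 108.]
rack [565. -82.  28.]
wedge [ 526. -239.  110.]
base c [79. -4. 50.]
[ 267.23532251 -596.58560654  372.86690694]
```

The manual's scale: shifts go in shares of 50 mm and turns go in shares of 2 pi rad. Converting my numbers, 38 mm is 0.76, -30 mm is -0.6, 0.15 rad / 6.2832 = 0.0239.

>>> step_hand --offsets '{"segments":[[0.76, -0.6, 0, 0, 0, 0, 85], [0.76, -0.6, 0, 0, 0, 0, 85], [0.76, -0.6, 0, 0, 0, 0, 85], [0.76, -0.6, 0, 0, 0, 0, 85], [0.76, -0.6, 0, 0, 0, 0, 85], [0.76, -0.6, 0, 0, 0, 0, 85], [0.76, -0.6, 0, 0, 0, 0, 85], [0.76, -0.6, 0, 0, 0, 0, 85], [0.76, -0.6, 0, 0, 0, 0, 85], [0.76, -0.6, 0, 0, 0, 0, 85], [0.76, -0.6, 0, 0, 0, 0.0239, 85], [0, 0, 0, 0, 0, 0.0239, 85]]}'

```text
clock: 1.3
eef_pos: [501.1, -165.6, 231.0]
tool_rot: [-3.137, -0.003, 0.023]
force: [-0.7, 0.3, 0.3]
width: 85.0
gripper_force: 0.0
```

>>> step_hand --offsets '{"segments":[[0, 0, 0, 0, 0, 0, 85], [0, 0, 0, 0, 0, 0, 85], [0, 0, 0, 0, 0, 0, 85]]}'

```text
clock: 1.6
eef_pos: [496.0, -175.3, 231.2]
tool_rot: [3.141, 0.001, 0.017]
force: [-0.7, -0.8, 0.4]
width: 84.9
gripper_force: 0.0
```

```bash
python3 -c "
from h import *
snap('wrist','w1')"
```

```text
(no output)
```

View pics/w1.png

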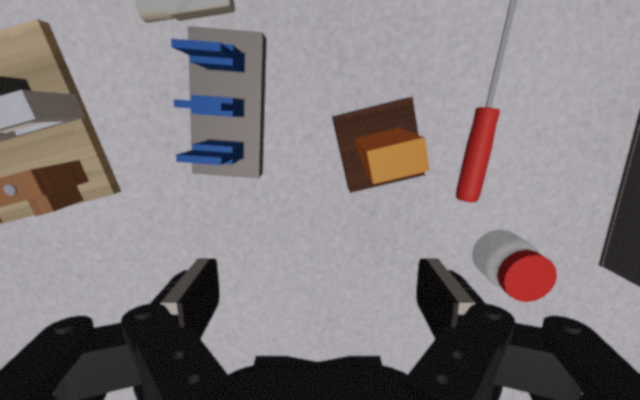

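The wrist view shows the rack at (228,100), with tabs near (205,45), (208,105) and (208,157). The wedge top is at (395,160) on its stand at (383,145), and the right end of the cradle is at the left. Next I'll look over the cradle.

Scaled: -46 mm is -0.92.

>>> step_hand --offsets '{"segments":[[0, -0.92, 0, 0, 0, 0, 85], [0, -0.92, 0, 0, 0, 0, 85], [0, -0.92, 0, 0, 0, 0, 85], [0, -0.92, 0, 0, 0, 0, 85], [0, -0.92, 0, 0, 0, 0, 85], [0, -0.92, 0, 0, 0, 0, 85], [0, 0, 0, 0, 0, 0, 85], [0, 0, 0, 0, 0, 0, 85], [0, 0, 0, 0, 0, 0, 85], [0, 0, 0, 0, 0, 0, 85]]}'

```text
clock: 2.65
eef_pos: [492.5, 99.8, 231.3]
tool_rot: [3.141, 0.0, 0.013]
force: [0.1, -0.5, 0.2]
width: 85.1
gripper_force: 0.0
```

```bash
python3 -c "
from h import *
im=snap('wrist','w2')
a=cv2.imread('pics/scene0.png')[210:290,210:350];cv2.imwrite('pics/sc.png',cv2.resize(a,None,fx=5,fy=5,interpolation=2))"
```

```text
(no output)
```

View pics/w2.png

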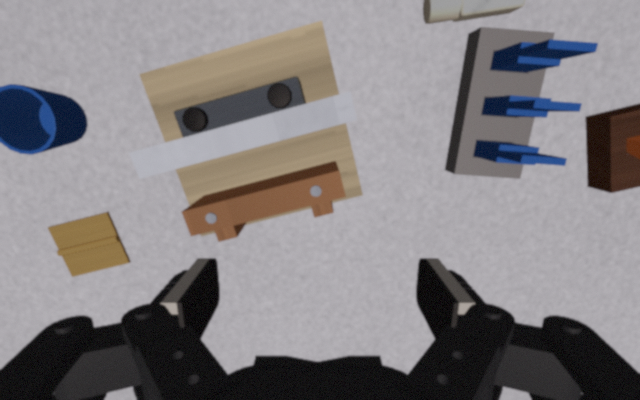

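View pics/sc.png

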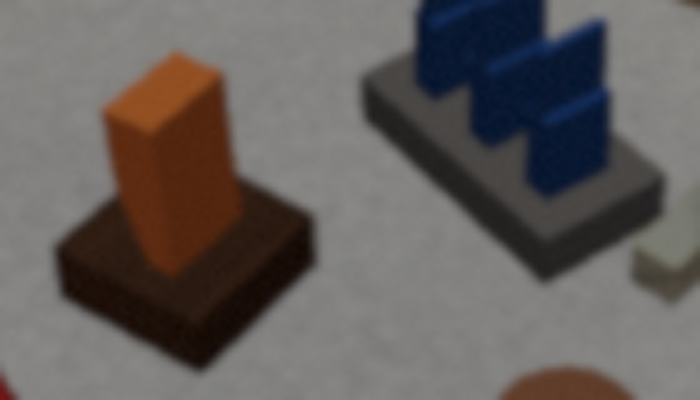

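The scene crop shows the wedge's flat back facing world +x and its slope facing −x, so it already has the same sense as the cradle. In w2 the panel's top strip runs (137,165) to (350,108), and the cheek's top inner edge runs about (190,212) to (338,178). I'll enlarge crops to pick corners.

```bash
python3 -c "
import cv2,numpy as np
a=cv2.imread('pics/w1.png');b=cv2.imread('pics/w2.png')
def c(im,x,y,w,h,s):
    o=cv2.convertScaleAbs(cv2.resize(im[y:y+h,x:x+w],None,fx=s,fy=s,interpolation=cv2.INTER_CUBIC),alpha=1.3)
    return o
out=np.zeros((600,800,3),np.uint8)
out[0:300,0:800]=0
p=c(b,120,85,250,150,2);out[0:300,0:500]=p
p=c(a,165,30,75,140,2);out[300:580,0:150]=p
p=c(b,465,25,140,145,2);out[300:590,160:440]=p
p=c(a,325,90,115,110,2.6);out[305:305+p.shape[0],450:450+p.shape[1]]=p
p=c(a,0,10,130,220,1.3);out[0:p.shape[0],520:520+p.shape[1]]=p
cv2.imwrite('pics/m1.png',out)"
```

```text
(no output)
```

View pics/m1.png

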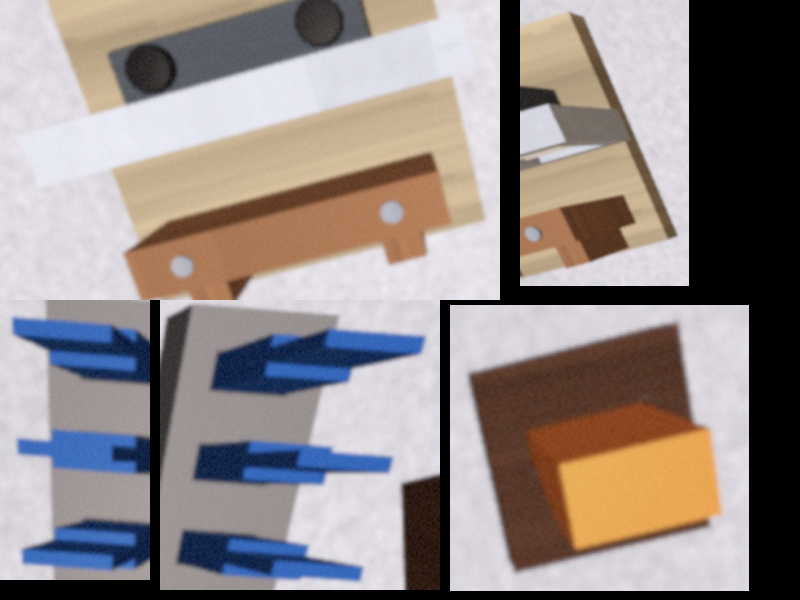

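Create m.py:
```python
from h import *
i1,C1=saved('w1');i2,C2=saved('w2')
def m(p,o,s,org):return ((p[0]-org[0])/s+o[0],(p[1]-org[1])/s+o[1])
a=lambda p:m(p,(165,30),2,(0,300)); b=lambda p:m(p,(465,25),2,(160,300)); c=lambda p:m(p,(120,85),2,(0,0)); d=lambda p:m(p,(0,10),1.3,(520,0));w=lambda p:m(p,(325,90),2.6,(450,305))
for n,p,q in[("t0L",(13,326),(327,339)),("t0R",(113,336),(424,346)),("t2L",(23,556),(275,570)),("t2R",(113,562),(362,574))]:
    print(n,*[np.round(x,1) for x in tri(C1,a(p),C2,b(q))])
for n,q in[("t0",(375,342)),("t1",(346,461)),("t2",(318,572))]:print(n,onz(C2,b(q),108).round(1))
for n,p,q in[("cheekR",(561,208),(437,172)),("panRin",(563,143),(472,72)),("panRout",(553,103),(465,12))]:
    print(n,*[np.round(x,1) for x in tri(C1,d(p),C2,c(q))])
for p in[(558,463),(709,428),(721,514),(576,550)]:print("wedge top",onz(C1,w(p),110).round(1))
# edges in w2
hsv=cv2.cvtColor(i2,cv2.COLOR_BGR2HSV)
P=[];Q=[]
for x in range(195,330,3):
    S=hsv[:,x,1].astype(float);g=i2[:,x,2].astype(float)
    y0=int(178.5-(x-139)*57/217.);r=range(y0-8,y0+9)   # panel lower edge: saturation rises
    G=np.array([S[y+1]-S[y-1] for y in r]).clip(0);P.append((x,y0-8+(G*np.arange(17)).sum()/G.sum()))
    y0=int(211-(x-182.5)*40/156.);r=range(y0-5,y0+6)   # cheek top inner edge: dark to light
    G=np.array([g[y+1]-g[y-1] for y in r]).clip(0);Q.append((x,y0-5+(G*np.arange(11)).sum()/G.sum()))
L=[]
for k,E in(("panel",P),("cheek",Q)):
    E=np.array(E);
    for _ in range(3):
        f=np.polyfit(*E.T,1);res=E[:,1]-np.polyval(f,E[:,0]);E=E[abs(res)<1.5*max(res.std(),.3)]
    W=np.array([onz(C2,(x,np.polyval(f,x)),79) for x in(195,330)]);L.append(W)
    dd=W[0]-W[1];print(k,f,len(E),res.std(),W.round(1),"yaw",np.arctan2(-dd[0],dd[1]))
yaw=np.mean([np.arctan2(-(W[0]-W[1])[0],(W[0]-W[1])[1]) for W in L]);n=np.array([np.cos(yaw),np.sin(yaw)])
print("gap",[(pw[:2]-cw[:2])@n for pw,cw in zip(*L)],"yaw",yaw)
```

```bash
python3 m.py
```

```text
t0L [610.9 -67.3 107.6] 0.7
t0R [ 608.6 -103.4  107.3] 0.2
t2L [527.  -62.9 108.1] 1.2
t2R [525.4 -98.3 107.4] 0.6
t0 [609.7 -84.7 108. ]
t1 [568.2 -82.7 108. ]
t2 [525.8 -80.3 108. ]
cheekR [510.5  81.   77.1] 0.1
panRin [554.2  67.6  80.4] 0.0
panRout [578.8  71.3  77.3] 0.6
wedge top [ 535.9 -213.3  110. ]
wedge top [ 547.  -257.7  110. ]
wedge top [ 521.2 -264.   110. ]
wedge top [ 509.3 -220.3  110. ]
panel [ -0.27184718 217.27704394] 45 0.128426512090646 [[515.2 208.5  79. ]
 [548.4  89.6  79. ]] yaw 0.27225699853746416
cheek [ -0.26199576 258.61505734] 45 0.10262748864976737 [[475.3 211.9  79. ]
 [509.7  88.7  79. ]] yaw 0.2719872471595957
gap [np.float64(37.51269278553202), np.float64(37.54659053784211)] yaw 0.27212212284852993
```

The gap is 37.5 mm, so one packer leaves about 21.5 mm, which the wedge fits. I'll take the nearest packer (t2), gripping the tab by its 36 mm width.

Scaled: 45 mm is 0.9, 7.75 mm is 0.155, 0.068 rad / 6.2832 = 0.0108.

>>> step_hand --offsets '{"segments":[[0.155, 0.9, 0.3, 0, 0, 0, 60], [0.155, 0.9, 0.3, 0, 0, 0, 60], [0.155, 0.9, 0.3, 0, 0, 0, 60], [0.155, 0.9, 0.3, 0, 0, 0.0108, 60], [0, 0, 0, 0, 0, 0, 60], [0, 0, 0, 0, 0, 0, 60], [0, 0, 0, 0, 0, 0, 60], [0, 0, 0, 0, 0, 0, 60], [0, 0, 0, 0, 0, 0, 60]]}'

```text
clock: 3.6
eef_pos: [526.5, -76.1, 171.8]
tool_rot: [-3.141, -0.001, -0.049]
force: [0.0, -0.6, 0.0]
width: 59.7
gripper_force: 0.0
```

Add to h.py:
```python
def delta(p,yaw=None):
    "tool-axis move from measured pose to TCP point p (world), and turn about tool z"
    s=read_state();Rt=R.from_euler("xyz",s["tool_rot"]).as_matrix()
    print("d",(Rt.T@(np.array(p)-s["eef_pos"])).round(1),"pose",s["eef_pos"].round(1),s["tool_rot"].round(3))
    if yaw is not None:print("rot",(R.from_matrix(Rt).inv()*R.from_euler("xyz",[np.pi,0,yaw])).as_rotvec().round(3))
```

```bash
python3 -c "
from h import *
delta((525.8,-80.3,76),-0.055);snap('wrist','w3')"
```

```text
d [-0.6  4.3 95.8] pose [526.5 -76.1 171.8] [-3.141e+00 -1.000e-03 -4.900e-02]
rot [-0.    -0.001  0.006]
```

View pics/w3.png

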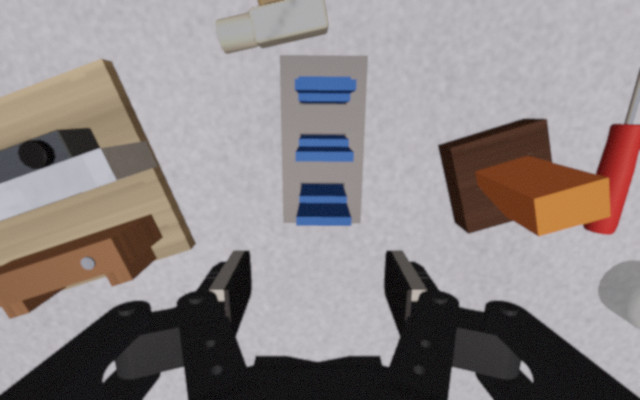

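The target tab's top is at (323,220), about 6 px right of the finger midline at (317), which agrees with the computed 4 mm offset. The wedge top's corners are near (533,197), (608,179), (609,214) and (541,234).

Scaled: 40 mm is 0.8, 4.3 mm is 0.086, 0.006 rad / 6.2832 = 0.001.

>>> step_hand --offsets '{"segments":[[-0.012, 0.086, 0.8, 0, 0, 0.001, 60], [0, 0, 0.8, 0, 0, 0, 60], [0, 0, 0.3, 0, 0, 0, 60], [0, 0, 0, 0, 0, 0, 60], [0, 0, 0, 0, 0, 0, 60], [0, 0, 0, 0, 0, 0, 60]]}'

```text
clock: 4.25
eef_pos: [526.6, -81.5, 77.6]
tool_rot: [3.141, -0.003, -0.057]
force: [-0.2, 0.8, 0.4]
width: 59.7
gripper_force: 0.0
```

Run:
```python
from h import *
i,C=saved('w3');i1,C1=saved('w1')
print(onz(C,(323.5,220),108).round(1))
w=lambda p:((p[0]-450)/2.6+325,(p[1]-305)/2.6+90)
for p,q in zip([(558,463),(709,428),(721,514),(576,550)],[(533,197),(608,179),(609,214),(541,234)]):
    print(*[np.round(x,1) for x in tri(C1,w(p),C,q)])
delta((525.8,-80.3,76),-0.055)
```

```text
[527.4 -80.2 108. ]
[ 536.  -213.6  108.2] 0.6
[ 546.6 -257.5  110.2] 0.9
[ 521.2 -265.5  106.2] 1.2
[ 510.3 -220.8  109.6] 2.3
d [-0.9 -1.2  1.6] pose [526.6 -81.5  77.6] [ 3.141e+00 -3.000e-03 -5.700e-02]
rot [ 0.    -0.003 -0.002]
```

Now I'll close, then lift.

>>> step_hand --offsets '{"segments":[[0, 0, 0, 0, 0, 0, 30], [0, 0, 0, 0, 0, 0, 30], [0, 0, 0, 0, 0, 0, 30], [0, 0, 0, 0, 0, 0, 30], [0, 0, 0, 0, 0, 0, 30]]}'

```text
clock: 4.75
eef_pos: [526.4, -81.4, 77.6]
tool_rot: [-3.141, -0.002, -0.057]
force: [0.8, 1.6, 5.9]
width: 34.5
gripper_force: 59.1
```

>>> step_hand --offsets '{"segments":[[0, 0, -0.06, 0, 0, 0, 30], [0, 0, -0.1, 0, 0, 0, 30], [0, 0, -0.2, 0, 0, 0, 30], [0, 0, -0.4, 0, 0, 0, 30], [0, 0, -0.6, 0, 0, 0, 30], [0, 0, -0.6, 0, 0, 0, 30], [0, 0, 0, 0, 0, 0, 30], [0, 0, 0, 0, 0, 0, 30], [0, 0, 0, 0, 0, 0, 30]]}'

```text
clock: 5.65
eef_pos: [524.6, -81.6, 173.8]
tool_rot: [-3.142, 0.002, -0.057]
force: [-0.0, -0.5, -1.2]
width: 34.8
gripper_force: 59.9
```

Scaled: -39.2 mm is -0.784, 9.5 mm is 0.19, -0.11 rad / 6.2832 = -0.0175.

>>> step_hand --offsets '{"segments":[[0, 0, 0, 0, 0, -0.0175, 30], [0, 0, 0, 0, 0, -0.0175, 30], [0, 0, 0, 0, 0, -0.0173, 30], [0.19, -0.784, 0, 0, 0, 0, 30], [0.19, -0.784, 0, 0, 0, 0, 30], [0.19, -0.784, 0, 0, 0, 0, 30], [0.19, -0.784, 0, 0, 0, 0, 30], [0.19, -0.784, 0, 0, 0, 0, 30], [0.19, -0.784, 0, 0, 0, 0, 30], [0, 0, 0, 0, 0, 0, 30], [0, 0, 0, 0, 0, 0, 30], [0, 0, 0, 0, 0, 0, 30]]}'

```text
clock: 6.85
eef_pos: [516.8, 158.6, 173.5]
tool_rot: [3.14, 0.002, 0.27]
force: [0.2, -0.9, -0.8]
width: 34.7
gripper_force: 60.0
```

>>> step_hand --offsets '{"segments":[[0, 0, 0, 0, 0, 0, 30], [0, 0, 0, 0, 0, 0, 30], [0, 0, 0, 0, 0, 0, 30]]}'

```text
clock: 7.15
eef_pos: [517.4, 159.3, 174.3]
tool_rot: [3.141, 0.0, 0.27]
force: [0.4, -0.2, -0.4]
width: 35.0
gripper_force: 60.0
```

```bash
python3 -c "
from h import *
delta((516.6,160.6,110),0.272);snap('wrist','w4')"
```

```text
d [-0.4 -1.5 64.3] pose [517.4 159.3 174.3] [3.141 0.    0.27 ]
rot [ 0.     0.    -0.002]
```

View pics/w4.png

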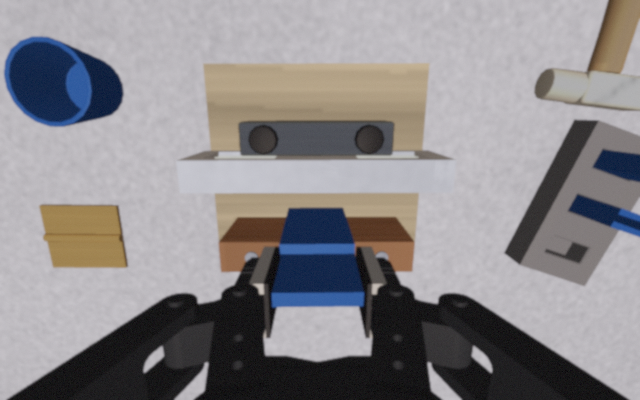

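The packer hangs squarely over the gap. The panel's inner edge is at row 193, and the packer's foot edge runs (287,208) to (345,208).

Run:
```python
from h import *
i,C=saved('w4');v=np.load('pics/w4.npy');n=np.array([np.cos(.272),np.sin(.272)]);t=np.array([-n[1],n[0]])
def f(k,p,z):
    q=onz(C,p,z)[:2]-v[:2];print(k,"x",(q@n).round(1),"y",(q@t).round(1))
f("panel inner",(316,193),79);f("panel L",(181,193),79);f("panel R",(451,193),79)
f("cheek inner top",(316,241),79)
f("foot front L",(287,208),104.7);f("foot front R",(345,208),104.7);f("block front top",(316,251),168.7)
```

```text
panel inner x 11.5 y 0.8
panel L x 11.7 y 99.6
panel R x 11.2 y -97.8
cheek inner top x -26.1 y 1.0
foot front L x 7.5 y 19.9
foot front R x 7.4 y -18.4
block front top x 4.4 y 0.4
```

Scaled: 30 mm is 0.6, 15 mm is 0.3, -0.002 rad / 6.2832 = -0.0003.

>>> step_hand --offsets '{"segments":[[0, -0.02, 0.6, 0, 0, -0.0003, 30], [0, 0, 0.6, 0, 0, 0, 30], [0, 0, 0.3, 0, 0, 0, 30], [0, 0, 0.16, 0, 0, 0, 30], [0, 0, 0, 0, 0, 0, 30], [0, 0, 0, 0, 0, 0, 30], [0, 0, 0, 0, 0, 0, 30]]}'

```text
clock: 7.9
eef_pos: [517.8, 161.4, 92.3]
tool_rot: [-3.141, -0.002, 0.274]
force: [0.0, 0.1, 0.1]
width: 34.3
gripper_force: 64.2
```

>>> step_hand --offsets '{"segments":[[0, 0, 0.04, 0, 0, 0, 30], [0, 0, 0, 0, 0, 0, 30], [0, 0, 0, 0, 0, 0, 30], [0, 0, 0, 0, 0, 0, 30]]}'

```text
clock: 8.3
eef_pos: [517.1, 161.2, 89.4]
tool_rot: [3.142, -0.0, 0.274]
force: [0.3, 0.3, -1.2]
width: 35.0
gripper_force: 64.2
```

Scaled: 2 mm is 0.04, 1 mm is 0.02.

>>> step_hand --offsets '{"segments":[[0, 0, 0.04, 0, 0, 0, 30], [0, 0, 0.02, 0, 0, 0, 30], [0.02, 0, 0, 0, 0, 0, 30], [0.02, 0, 0, 0, 0, 0, 30], [0.02, 0, 0, 0, 0, 0, 30], [0, 0, 0, 0, 0, 0, 30], [0, 0, 0, 0, 0, 0, 30]]}'

```text
clock: 9.0
eef_pos: [519.9, 162.0, 86.3]
tool_rot: [3.142, -0.0, 0.274]
force: [-0.8, 0.4, -1.2]
width: 34.8
gripper_force: 64.2
```

>>> step_hand --offsets '{"segments":[[0.02, 0, 0, 0, 0, 0, 30], [0, 0, 0, 0, 0, 0, 30], [0, 0, 0, 0, 0, 0, 30]]}'

```text
clock: 9.3
eef_pos: [520.4, 162.2, 86.2]
tool_rot: [3.142, 0.001, 0.274]
force: [-1.0, -0.7, 0.7]
width: 34.0
gripper_force: 64.3
```

Scaled: 1 mm is 0.02.

>>> step_hand --offsets '{"segments":[[0.02, 0, 0, 0, 0, 0, 30], [0, 0, 0, 0, 0, 0, 30], [0, 0, 0, 0, 0, 0, 30]]}'

```text
clock: 9.6
eef_pos: [520.7, 162.2, 86.1]
tool_rot: [3.141, 0.002, 0.274]
force: [-4.6, -0.2, 1.8]
width: 34.8
gripper_force: 64.4
```

>>> step_hand --offsets '{"segments":[[0.014, 0, 0.02, 0, 0, 0, 30], [0, 0, 0.02, 0, 0, 0, 30], [0, 0, 0, 0, 0, 0, 30], [0, 0, 0, 0, 0, 0, 30]]}'

```text
clock: 10.0
eef_pos: [520.8, 162.1, 83.9]
tool_rot: [3.141, 0.004, 0.274]
force: [-5.6, -1.7, 1.1]
width: 34.4
gripper_force: 64.5
```

Scaled: 1 mm is 0.02.

>>> step_hand --offsets '{"segments":[[0, 0, 0.02, 0, 0, 0, 30], [0, 0, 0, 0, 0, 0, 30], [0, 0, 0, 0, 0, 0, 30]]}'

```text
clock: 10.3
eef_pos: [520.7, 162.0, 82.8]
tool_rot: [3.141, 0.004, 0.274]
force: [-5.2, -1.8, 0.8]
width: 34.6
gripper_force: 64.5
```

>>> step_hand --offsets '{"segments":[[0, 0, 0.02, 0, 0, 0, 30], [0, 0, 0, 0, 0, 0, 30], [0, 0, 0, 0, 0, 0, 30]]}'

```text
clock: 10.6
eef_pos: [520.8, 162.0, 82.4]
tool_rot: [3.141, 0.004, 0.273]
force: [-6.4, -1.3, 5.8]
width: 34.8
gripper_force: 65.0
```

Scaled: -40 mm is -0.8, -30 mm is -0.6.

>>> step_hand --offsets '{"segments":[[0, 0, 0.01, 0, 0, 0, 30], [0, 0, 0, 0, 0, 0, 30], [0, 0, 0, 0, 0, 0, 50], [0, 0, 0, 0, 0, 0, 50], [0, 0, 0, 0, 0, 0, 50], [0, 0, 0, 0, 0, 0, 50], [0, 0, -0.6, 0, 0, 0, 50], [0, 0, -0.8, 0, 0, 0, 50], [0, 0, -0.8, 0, 0, 0, 50], [0, 0, 0, 0, 0, 0, 60], [0, 0, 0, 0, 0, 0, 60], [0, 0, 0, 0, 0, 0, 60]]}'

```text
clock: 11.8
eef_pos: [521.8, 162.5, 190.9]
tool_rot: [3.141, 0.002, 0.274]
force: [0.2, 0.4, 0.4]
width: 59.9
gripper_force: 0.0
```

```bash
python3 -c "
from h import *
snap('wrist','w5')"
```

```text
(no output)
```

View pics/w5.png

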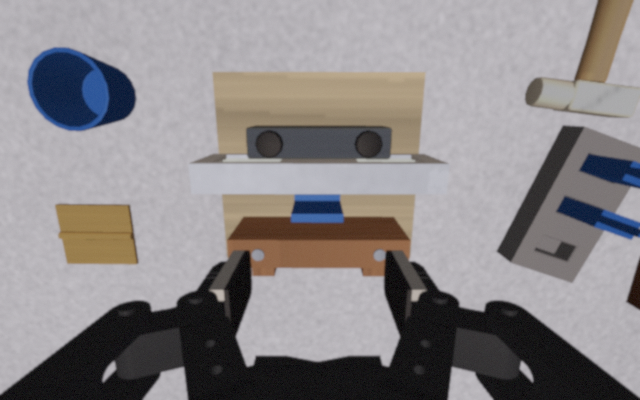

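The packer stands flush against the panel, with no sliver visible at row 193; the tab is at (317,215). Now I'll go to the wedge.

Scaled: 43.2 mm is 0.864, -11.4 mm is -0.228, 0.026 rad / 6.2832 = 0.0041.

>>> step_hand --offsets '{"segments":[[-0.228, 0.864, 0, 0, 0, 0, 70], [-0.228, 0.864, 0, 0, 0, 0, 70], [-0.228, 0.864, 0, 0, 0, 0, 70], [-0.228, 0.864, 0, 0, 0, 0, 70], [-0.228, 0.864, 0, 0, 0, 0, 70], [-0.228, 0.864, 0, 0, 0, 0, 70], [-0.228, 0.864, 0, 0, 0, 0, 70], [-0.228, 0.864, 0, 0, 0, 0, 70], [-0.228, 0.864, 0, 0, 0, 0.0041, 70], [0, 0, 0, 0, 0, 0, 70], [0, 0, 0, 0, 0, 0, 70], [0, 0, 0, 0, 0, 0, 70]]}'

```text
clock: 13.05
eef_pos: [528.6, -237.5, 190.8]
tool_rot: [-3.139, 0.001, 0.25]
force: [1.4, 0.0, -0.3]
width: 70.2
gripper_force: 0.0
```

>>> step_hand --offsets '{"segments":[[0, 0, 0, 0, 0, 0, 70], [0, 0, 0, 0, 0, 0, 70], [0, 0, 0, 0, 0, 0, 70]]}'

```text
clock: 13.35
eef_pos: [529.1, -238.3, 191.9]
tool_rot: [-3.141, -0.0, 0.249]
force: [0.3, 0.2, 1.0]
width: 70.2
gripper_force: 0.0
```

Run:
```python
from h import *
im=snap('wrist','w6');C=cam("wrist")
hsv=cv2.cvtColor(im,cv2.COLOR_BGR2HSV)
m=cv2.inRange(hsv,(5,140,60),(22,255,255));cs=cv2.findContours(m,0,2)[0];c=max(cs,key=cv2.contourArea)
print(cv2.boundingRect(c),cv2.approxPolyDP(c,4,True)[:,0].tolist())
x,y,w,h=cv2.boundingRect(c)
cv2.imwrite('pics/w6c.png',cv2.resize(im[max(0,y-60):y+h+40,max(0,x-100):x+w+100],None,fx=2.2,fy=2.2,interpolation=2))
print("off",max(0,x-100),max(0,y-60))
delta((528.5,-239.4,73),.248)
```

```text
(282, 166, 72, 65) [[342, 167], [295, 168], [289, 173], [282, 197], [288, 230], [348, 230], [353, 196]]
off 182 106
d [ -0.7   0.6 118.9] pose [ 529.  -238.6  191.9] [ 3.142 -0.     0.249]
rot [ 0.    -0.     0.001]
```

View pics/w6c.png

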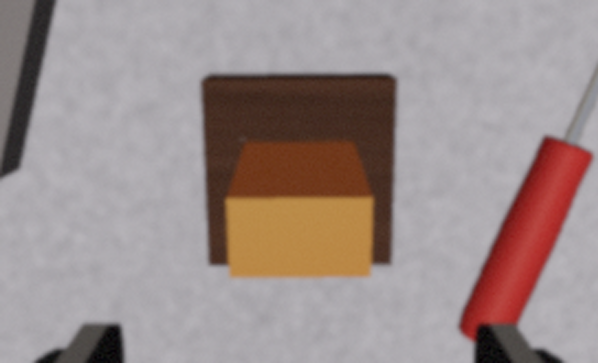

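The wedge is square to the tool. Its top face spans (282,196) to (353,230), and the back face meets the stand at row 168. I'll check its lean, then descend and grip.

Run:
```python
from h import *
i,C=saved('w6');v=np.load('pics/w6.npy');n=np.array([np.cos(.249),np.sin(.249)]);t=np.array([-n[1],n[0]])
for k,p,z in[("back top",(317.5,195.5),110),("front top",(317.5,231),110),("back at stand",(318,170),32),("topL",(285.5,213),110),("topR",(351,213),110),("bL",(293,170),32),("bR",(344,170),32)]:
    q=onz(C,p,z)[:2]-v[:2];print(k,"x",(q@n).round(1),"y",(q@t).round(1))
```

```text
back top x 12.9 y -0.2
front top x -13.1 y -0.2
back at stand x 17.7 y -0.6
topL x 0.3 y 22.3
topR x 0.3 y -23.7
bL x 17.7 y 22.3
bR x 17.7 y -24.3
```

>>> step_hand --offsets '{"segments":[[-0.014, 0.012, 0.6, 0, 0, 0, 70], [0, 0, 0.6, 0, 0, 0, 70], [0, 0, 0.6, 0, 0, 0, 70], [0, 0, 0.5, 0, 0, 0, 70], [0, 0, 0, 0, 0, 0, 70], [0, 0, 0, 0, 0, 0, 70], [0, 0, 0, 0, 0, 0, 70]]}'

```text
clock: 14.1
eef_pos: [529.4, -240.5, 78.3]
tool_rot: [3.14, -0.002, 0.248]
force: [0.5, 0.0, 0.6]
width: 70.4
gripper_force: 0.0
```

The wedge leans about 3°, with its tip towards +x. I'll grip it and lift it.

Scaled: 4 mm is 0.08.

>>> step_hand --offsets '{"segments":[[0, 0, 0.08, 0, 0, 0, 70], [0, 0, 0, 0, 0, 0, 70], [0, 0, 0, 0, 0, 0, 40], [0, 0, 0, 0, 0, 0, 40], [0, 0, 0, 0, 0, 0, 40], [0, 0, 0, 0, 0, 0, 40], [0, 0, 0, 0, 0, 0, 40], [0, 0, 0, 0, 0, 0, 40]]}'

```text
clock: 14.9
eef_pos: [528.5, -240.1, 73.3]
tool_rot: [3.141, -0.0, 0.248]
force: [-0.7, 1.1, 4.9]
width: 45.4
gripper_force: 60.8
```

>>> step_hand --offsets '{"segments":[[0, 0, -0.06, 0, 0, 0, 40], [0, 0, -0.1, 0, 0, 0, 40], [0, 0, -0.3, 0, 0, 0, 40], [0, 0, -0.6, 0, 0, 0, 40], [0, 0, -0.6, 0, 0, 0, 40], [0, 0, -0.6, 0, 0, 0, 40], [0, 0, 0, 0, 0, 0, 40], [0, 0, 0, 0, 0, 0, 40], [0, 0, 0, 0, 0, 0, 40]]}'

```text
clock: 15.8
eef_pos: [527.3, -239.7, 184.7]
tool_rot: [-3.14, 0.002, 0.248]
force: [0.0, -0.1, -1.5]
width: 45.6
gripper_force: 61.5
```

Run:
```python
from h import *
im=snap('wrist','w7')
cv2.imwrite('pics/w7c.png',cv2.resize(im[140:340,200:440],None,fx=2.5,fy=2.5,interpolation=2))
```

```text
(no output)
```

View pics/w7c.png

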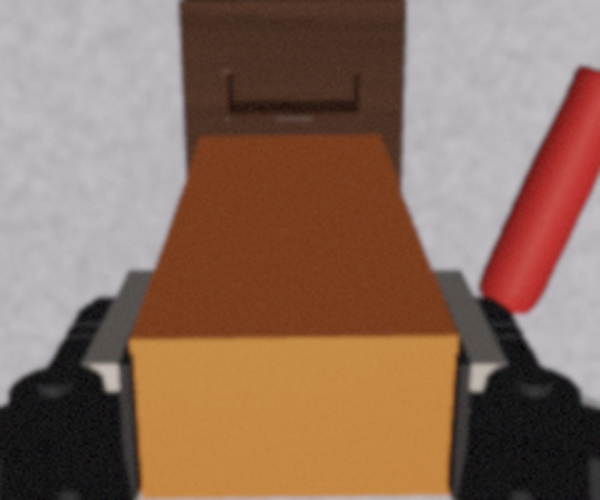

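The wedge is held squarely. Its top-back edge runs (252,275) to (383,275) and its tip edge (280,194) to (353,194). I'll work out the lean in the tool frame from those two edges.

Run:
```python
from h import *
c=camrig.calibration("wrist");H=c["hand_eye"]
def pt(a,b,y):
    D=c["fx"]*46/(b-a);return (H@np.array([((a+b)/2-c["cx"])/c["fx"]*D,(y-c["cy"])/c["fy"]*D,D,1]))[:3]
t=pt(252.4,383.2,274.8);f=pt(280,352.8,193.6)
print(t.round(1),f.round(1),"len",np.linalg.norm(t-f),"lean",np.arctan2(f[0]-t[0],f[2]-t[2]))
# lean by known z: grasp at TCP z 73.3 with tip at z 8
i,C=saved('w7');v=np.load('pics/w7.npy');n=np.array([np.cos(.248),np.sin(.248)])
for p,z in(((317,274.8),v[2]+36.7),((317,193.6),v[2]-65.3)):print(((onz(C,p,z)[:2]-v[:2])@n).round(1))
```

```text
[ 13.2   0.4 -35.8] [18.8 -0.5 62.9] len 98.83522106649929 lean 0.05739213399617171
13.7
18.1
```

Scaled: -43.1 mm is -0.862, 8.3 mm is 0.166, -0.05 rad / 6.2832 = -0.008.

>>> step_hand --offsets '{"segments":[[0, 0, -0.4, 0, -0.008, -0.0038, 40], [0.166, -0.862, 0, 0, 0, 0, 40], [0.166, -0.862, 0, 0, 0, 0, 40], [0.166, -0.862, 0, 0, 0, 0, 40], [0.166, -0.862, 0, 0, 0, 0, 40], [0.166, -0.862, 0, 0, 0, 0, 40], [0.166, -0.862, 0, 0, 0, 0, 40], [0.166, -0.862, 0, 0, 0, 0, 40], [0.166, -0.862, 0, 0, 0, 0, 40], [0.166, -0.862, 0, 0, 0, 0, 40], [0, 0, 0, 0, 0, 0, 40], [0, 0, 0, 0, 0, 0, 40]]}'

```text
clock: 17.05
eef_pos: [495.1, 154.6, 201.2]
tool_rot: [-3.141, 0.052, 0.275]
force: [0.8, -0.7, -0.6]
width: 45.5
gripper_force: 61.8
```

>>> step_hand --offsets '{"segments":[[0, 0, 0, 0, 0, 0, 40], [0, 0, 0, 0, 0, 0, 40], [0, 0, 0, 0, 0, 0, 40], [0, 0, 0, 0, 0, 0, 40]]}'

```text
clock: 17.45
eef_pos: [496.2, 152.7, 202.3]
tool_rot: [-3.141, 0.05, 0.27]
force: [0.6, 0.0, -0.3]
width: 45.3
gripper_force: 61.8
```

Run:
```python
from h import *
im=snap('wrist','w8');delta((495.3,154.4,160))
cv2.imwrite('pics/w8c.png',cv2.resize(im[100:350,170:470],None,fx=2.4,fy=2.4,interpolation=2))
```

```text
d [ 1.7 -1.6 42.3] pose [496.2 152.9 202.4] [-3.141  0.05   0.27 ]
```

View pics/w8c.png

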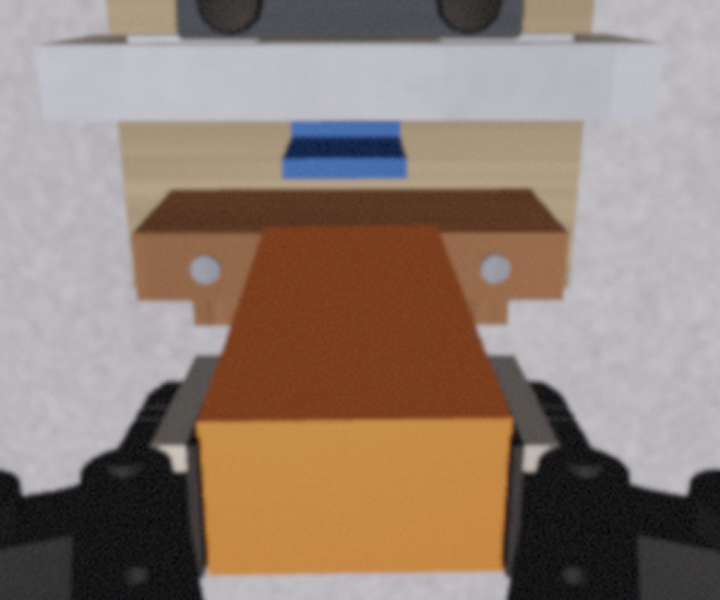

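In this view the packer stands at the panel, with its tab at (314,165). The panel's inner edge is at row 151, the cheek's inner top edge at row 197, and the wedge's tip-back edge at row 194.6. I've now gone over the 10-picture viewing limit, so from here I'll measure only by numbers and by feel.

Run:
```python
from h import *
i,C=saved('w8');v=np.load('pics/w8.npy');n=np.array([np.cos(.272),np.sin(.272)]);t=np.array([-n[1],n[0]])
for k,p,z in[("panel",(316,150.8),79),("panelL",(187,150.5),79),("panelR",(445,150.5),79),("cheek",(316,196.7),79),("tip back",(316.7,194.6),v[2]-64.5),("top back",(318,275),v[2]+37.5),("tab top front",(314,174),115)]:
    q=onz(C,p,z)[:2]-v[:2];print(k,"x",(q@n).round(1),"y",(q@t).round(1))
```

```text
panel x 33.2 y 1.0
panelL x 33.6 y 102.2
panelR x 33.1 y -100.2
cheek x -4.5 y 1.1
tip back x 14.8 y 0.3
top back x 16.3 y -0.5
tab top front x 22.9 y 2.2
```

The manual's scale: shifts go in shares of 50 mm and turns go in shares of 2 pi rad. Converting my numbers, 20 mm is 0.4, 10 mm is 0.2.

>>> step_hand --offsets '{"segments":[[0, -0.02, 0.4, 0, 0, 0, 40], [0.02, 0, 0.4, 0, 0, 0, 40], [0.02, 0, 0.4, 0, 0, 0, 40], [0.01, 0, 0.2, 0, 0, 0, 40], [0, 0, 0, 0, 0, 0, 40], [0, 0, 0, 0, 0, 0, 40], [0, 0, 0, 0, 0, 0, 40]]}'

```text
clock: 18.2
eef_pos: [495.6, 154.6, 133.2]
tool_rot: [-3.141, 0.048, 0.272]
force: [0.3, 0.8, -0.7]
width: 45.4
gripper_force: 61.8
```

>>> step_hand --offsets '{"segments":[[0.004, 0, 0.1, 0, 0, 0, 40], [0.006, 0, 0.1, 0, 0, 0, 40], [0.004, 0, 0.08, 0, 0, 0, 40], [0, 0, 0, 0, 0, 0, 40], [0, 0, 0, 0, 0, 0, 40]]}'

```text
clock: 18.7
eef_pos: [494.7, 154.3, 118.1]
tool_rot: [-3.141, 0.05, 0.272]
force: [0.2, -0.1, -1.2]
width: 44.9
gripper_force: 61.8
```

```bash
python3 -c "
from h import *
n=np.array([np.cos(.272),np.sin(.272)]);s=read_state();v=np.load('pics/w8.npy');print((s['eef_pos'][:2]-v[:2])@n,'tip',s['eef_pos'][2]-64.5)"
```

```text
-1.0146080529058334 tip 53.608592537306876
```

Scaled: 4 mm is 0.08, 3 mm is 0.06.

>>> step_hand --offsets '{"segments":[[0.01, 0, 0.08, 0, 0, 0, 40], [0.01, 0, 0.08, 0, 0, 0, 40], [0.01, 0, 0.06, 0, 0, 0, 40], [0, 0, 0, 0, 0, 0, 40], [0, 0, 0, 0, 0, 0, 40]]}'

```text
clock: 19.2
eef_pos: [495.6, 154.6, 107.1]
tool_rot: [-3.141, 0.05, 0.272]
force: [0.2, -0.3, -0.8]
width: 45.3
gripper_force: 61.8
```

>>> step_hand --offsets '{"segments":[[0.012, 0, 0.06, 0, 0, 0, 40], [0.008, 0, 0.04, 0, 0, 0, 40], [0, 0, 0, 0, 0, 0, 40], [0, 0, 0, 0, 0, 0, 40]]}'

```text
clock: 19.6
eef_pos: [496.4, 154.8, 102.1]
tool_rot: [-3.141, 0.05, 0.272]
force: [0.5, 0.2, -0.8]
width: 45.5
gripper_force: 61.8
```

>>> step_hand --offsets '{"segments":[[0.006, 0, 0.04, 0, 0, 0, 40], [0, 0, 0, 0, 0, 0, 40], [0, 0, 0, 0, 0, 0, 40]]}'

```text
clock: 19.9
eef_pos: [496.6, 154.9, 100.1]
tool_rot: [-3.141, 0.05, 0.272]
force: [0.3, 0.4, -0.4]
width: 45.5
gripper_force: 61.8
```

Scaled: 2 mm is 0.04, 0.1 mm is 0.002.

>>> step_hand --offsets '{"segments":[[0.002, 0, 0.04, 0, 0, 0, 40], [0, 0, 0, 0, 0, 0, 40], [0, 0, 0, 0, 0, 0, 40]]}'

```text
clock: 20.2
eef_pos: [497.0, 155.0, 98.2]
tool_rot: [-3.141, 0.049, 0.272]
force: [1.8, 0.8, -0.3]
width: 45.5
gripper_force: 61.8
```

>>> step_hand --offsets '{"segments":[[0.002, 0, 0.03, 0, 0, 0, 40], [0, 0, 0, 0, 0, 0, 40], [0, 0, 0, 0, 0, 0, 40]]}'

```text
clock: 20.5
eef_pos: [497.4, 155.1, 96.8]
tool_rot: [-3.141, 0.048, 0.272]
force: [2.7, 0.5, -0.3]
width: 45.0
gripper_force: 61.8
```

>>> step_hand --offsets '{"segments":[[0.002, 0, 0.03, 0, 0, 0, 40], [0, 0, 0, 0, 0, 0, 40], [0, 0, 0, 0, 0, 0, 40]]}'

```text
clock: 20.8
eef_pos: [497.7, 155.3, 95.4]
tool_rot: [-3.141, 0.048, 0.272]
force: [3.5, 1.8, 0.9]
width: 45.3
gripper_force: 62.0
```

Scaled: 1.5 mm is 0.03, 0.2 mm is 0.004.

>>> step_hand --offsets '{"segments":[[0.004, 0, 0.03, 0, 0, 0, 40], [0, 0, 0, 0, 0, 0, 40], [0, 0, 0, 0, 0, 0, 40]]}'

```text
clock: 21.1
eef_pos: [498.1, 155.4, 94.0]
tool_rot: [-3.141, 0.047, 0.272]
force: [5.7, 1.1, 1.6]
width: 45.6
gripper_force: 62.3
```

>>> step_hand --offsets '{"segments":[[0.004, 0, 0.03, 0, 0, 0, 40], [0, 0, 0, 0, 0, 0, 40], [0, 0, 0, 0, 0, 0, 40]]}'

```text
clock: 21.4
eef_pos: [498.3, 155.5, 93.2]
tool_rot: [-3.141, 0.047, 0.271]
force: [3.4, 0.1, 8.3]
width: 45.4
gripper_force: 63.0
```

>>> step_hand --offsets '{"segments":[[0.002, 0, 0.03, 0, 0, 0, 40], [0, 0, 0, 0, 0, 0, 40], [0, 0, 0, 0, 0, 0, 40]]}'

```text
clock: 21.7
eef_pos: [498.3, 155.5, 92.7]
tool_rot: [-3.141, 0.047, 0.271]
force: [1.7, 0.7, 18.5]
width: 45.6
gripper_force: 64.0
```

Scaled: 1.2 mm is 0.024.

>>> step_hand --offsets '{"segments":[[0, 0, 0.024, 0, 0, 0, 40], [0, 0, 0, 0, 0, 0, 40], [0, 0, 0, 0, 0, 0, 40]]}'

```text
clock: 22.0
eef_pos: [498.4, 155.5, 92.5]
tool_rot: [-3.141, 0.046, 0.271]
force: [0.8, -0.2, 26.7]
width: 45.2
gripper_force: 65.0
```

>>> step_hand --offsets '{"segments":[[0, 0, 0.024, 0, 0, 0, 40], [0, 0, 0, 0, 0, 0, 40], [0, 0, 0, 0, 0, 0, 40]]}'

```text
clock: 22.3
eef_pos: [498.5, 155.5, 92.2]
tool_rot: [-3.141, 0.046, 0.271]
force: [-1.0, -0.4, 36.5]
width: 45.2
gripper_force: 66.0
```

>>> step_hand --offsets '{"segments":[[0, 0, 0.02, 0, 0, 0, 40], [0, 0, 0, 0, 0, 0, 40], [0, 0, 0, 0, 0, 0, 40], [0, 0, 0, 0, 0, 0, 40], [0, 0, 0, 0, 0, 0, 40]]}'

```text
clock: 22.8
eef_pos: [498.5, 155.5, 92.1]
tool_rot: [-3.141, 0.045, 0.271]
force: [-1.5, -0.7, 43.3]
width: 45.2
gripper_force: 66.9
```

>>> step_hand --offsets '{"segments":[[0, 0, 0, 0, 0, 0, 40], [0, 0, 0, 0, 0, 0, 40], [0, 0, 0, 0, 0, 0, 40], [0, 0, 0, 0, 0, 0, 40], [0, 0, 0, 0, 0, 0, 40]]}'

```text
clock: 23.3
eef_pos: [498.5, 155.5, 92.1]
tool_rot: [-3.141, 0.045, 0.271]
force: [-1.9, 0.2, 43.5]
width: 45.2
gripper_force: 66.9
```

Run:
```python
from h import *
im=snap('wrist','w9');a=cv2.imread('pics/w8.png')
for k,I in(("before",a),("now",im)):
    h=cv2.cvtColor(I,cv2.COLOR_BGR2HSV)
    v=h[255:300,317,2].astype(int);print(k,"wedge top-back edge row",255+np.argmax(np.diff(v)))
h=cv2.cvtColor(im,cv2.COLOR_BGR2HSV);m=cv2.inRange(h,(100,120,30),(125,255,255));m[:, :240]=0;m[:,400:]=0
x,y,w,hh=cv2.boundingRect(m);print("blue bbox",x,y,w,hh)
C=cam("wrist");s=read_state();n=np.array([np.cos(.272),np.sin(.272)]);t=np.array([-n[1],n[0]])
m2=cv2.inRange(h,(100,120,100),(125,255,255));m2[:,:240]=0;m2[:,400:]=0
for c in cv2.findContours(m2,0,2)[0]:
    if cv2.contourArea(c)>20:print(cv2.boundingRect(c),cv2.minAreaRect(c)[2])
for p in((x,y+hh),(x+w,y+hh)):
    q=onz(C,p,115)[:2]-[528,163.5];print("tab front rel panel",(q@n).round(1),(q@t).round(1))
```

```text
before wedge top-back edge row 274
now wedge top-back edge row 274
blue bbox 268 194 94 52
(268, 231, 94, 15) 90.0
(279, 194, 74, 11) 88.91908264160156
tab front rel panel -10.4 18.7
tab front rel panel -10.5 -17.1
```

The wedge hasn't slipped in the grip, the packer is square against the panel, and the push is holding at 43 N. I'm handing the job in.

```bash
python3 -c "
from cell import ctrl, camrig, read_state
print(ctrl.finish_job())"
```

```text
the job is handed in; nothing more can be done
None
```

The job is handed in with no verdict returned: one packer stands square against the panel, and the wedge is jammed with its tip about 12 mm above the base, still gripped and pushed down at about 43 N (23 s used of 72). I viewed 12 pictures, two over the limit of 10.

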